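# Look into the pedal bin and let its lid down softly

## Robot

A 6-joint arm with a two-finger parallel gripper is mounted at the origin on the work surface. World frame = base frame: x ahead of the robot, y to its left, z up, the work surface at z = 0. Lengths are in m, angles in rad, forces in N, time in s.
With the tool pointing down it reaches from about 0.275 to 0.775 m from the base axis. Payload 14.6 kg.
Tool frame: the origin (TCP) lies at the very end of the fingers, on their centre line; the grasp point (between the pads) lies 19 mm behind it; x points along the fingers, z is the direction in which the jaws open and shut, and the axes are right-handed (so a half turn about x gives the same grasp; the last joint's range is limited). The gripper opens to 85 mm and grips with 20 to 120 N. Pads are 22 mm wide; open, the fingers measure 114 mm over their backs; the gripper's body (76 mm by 85 mm) begins 54 mm behind the grasp point. The pads swing forward as they close: fully open they stand 13 mm farther back than shut.
Start: joints at [1.193, 0.263, -0.048, 1.259, 0, 1.415], TCP at [0.116, 0.512, 0.231] pointing down, gripper open.
Joint ranges: [-2.65, 2.65], [-0.89, 1.7], [-1.18, 1.37], [-2.13, 2.11], [-1.35, 1.29], [-3.14, 3.14]. Speed limits (rad/s): [1.89, 1.89, 2.57, 2.79, 3.14, 3.14].

## Interface

Orientations are given as a unit quaternion [w, x, y, z].
In Python, from bench import robot gives the robot as it stands.
- The arm moves only by the shell command python3 -m creep 'ROWS' [FORCE]. ROWS is JSON, a list of rows, each a list of 3 entries, a list of its own where there are three numbers: the shift along the tool's x, y, z each as a share of 2 cm, from -1 to 1, then the turn, a rotation vector about the tool's x, y, z each as a share of 6 degrees, from -1 to 1, then the opening, from -1 (shut) to 1 (fully open). A call has 1 to 20 rows; each row shifts and turns the commanded pose from where the row before left it, along the tool's axes as they then stand; what a row does not reach is not made up. A row lasts 1/8 s, in which the tool goes at most 62.5 mm and 10.7 degrees, less where a joint would pass 70% of its speed; a pose out of reach is approached as far as the arm can. A call with a number of a shift or a turn outside -1 to 1 is refused whole. A call with a gripper value outside its range is refused whole. The fingers move at their own pace and stop on an object; FORCE is the grip in N (left out, the last holds). Time passes only in rows, so rows that do not move let the fingers close. It gives the time, the measured TCP pose, the force and the opening at its end, in the units of the state.
- robot.observe(): the state, without advancing time (a new reading comes with each control period).
- robot.read_camera(name): name is "scene" or "top" or "wrist"; returns a dict with "frame" (480x640x3 uint8, red, green, blue), "mtx" (3x3 intrinsics, pixels), "dist" ([k1, k2, p1, p2, k3] as OpenCV has them; the pictures are not rectified), "R" (3x3) and "t" (3): a world point X has camera coordinates R X + t; the wrist camera has in their place "mount" (4x4, takes a point from camera to tool coordinates, whose origin is the TCP and whose axes are the tool frame's). Camera axes: x right, y down, z forward; pixel columns grow to the right and rows downward; lengths in m; the calibration is good to about 2 mm. A picture is of the moment at which its call begins: read the wrist's pose just before it. There is no depth.
- robot.sign_off(): hands the job in, once; it reports no verdict.
The state is a dict: "time": time; "qpos": joint angles; "dq": joint speeds; "joint_efforts": joint torques, N m; "position": TCP position; "tcp_rot": TCP orientation; "ft_force": force on the tool from outside, world axes, zero at the start; "wrist_torque": the same for the moment, N m; "width": finger opening in m.
Only numpy, scipy, OpenCV 4.12 (cv2) and the standard library are available. Lean on these libraries where they do the work, as an engineer would, in place of code of your own. Each camera call takes 0.05 s, during which the arm holds its last target.

## Task

I want to see how full the offcuts bin is: press its pedal down until the lid stands wide open, keep it open for about two seconds, then ease the pedal up so that the lid comes down slowly under control and settles shut without slamming. Work the lid by the pedal only, never touching the lid itself, and leave the fittings, the tin and the parts bin around it where they are.

Things in the scene. Friction and masses are not known exactly. Their poses are not given: they have to be found in the camera images.
- bin: the offcuts bin: round blue 5-litre steel pedal bin on a black plinth, fixed to the bench, 205 mm across, 288 mm high with its shallow domed steel lid shut. Origin: centre of its underside, on the bench. Its -x axis points out over the pedal, its +x axis to the lid hinge, which lies 126 mm behind the bin's axis, 266 mm up, along y. z up
- pedal_pad (a point): the point to press: middle of the top of the black rubber tread (47 mm along the pedal, 48 mm wide, 8 mm thick with its steel plate) at the end of the pedal, 170 to 172 mm in front of the bin's axis, that is 69 mm clear of the bin's wall, at y = 0 of the bin. Top of the tread about 65 mm above the bench at rest, 29 mm when fully pressed (36 mm straight down, nearly). It turns with the pedal
- pedal (a joint): angle of the pedal about its pin, which lies along the bin's y axis 40 mm behind the bin's axis and 35 mm above the bench (so 212 mm from the pad): 0 = up, at rest; 0.172 = fully down on its stop. It has no spring: the lid's weight (170 to 290 g) brings it back up and makes it take some 4 to 12 N at the pad to press down, more at the start than near the stop
- lid (a joint): angle of the lid about its hinge: 0 = shut, 1.2 = fully open. A rod links it to the pedal, so the two always move together: 7 rad of lid per rad of pedal, that is, about 0.033 rad of lid for each mm the pad moves (at a pad speed of 20 mm/s, 0.66 rad/s). Let go, it falls and slams
- lid_front (a point): front edge of the lid, over the pedal side, 229 mm from the hinge; about 269 mm above the bench when shut. Open, the lid leans back over the hinge and its front edge reaches about 480 mm above the bench
- coupling: loose grey plastic pipe coupling, a ring 58 mm across and 58 mm high, standing on end; origin at the centre of its underside. To be left alone
- elbow: loose grey plastic pipe elbow lying flat, about 100 by 100 mm, 52 mm high; origin on the bench near its middle. To be left alone
- tin: loose tin with a yellow band, 72 mm across, 105 mm high, standing; origin at the centre of its underside. To be left alone
- parts_bin: loose orange open plastic parts bin 160 x 100 x 70 mm with brass and steel fittings in it; origin at the centre of its underside. To be left alone

How it is judged:
On the way, in this order (a step that is already met when the one before it is completed fails the run):
1. the lid is held wide open (over 1.05 rad) for about two seconds (at least 1.5 s) (value of joint lid above 1.05 rad), for 1.5 s.
2. the lid has come down shut (value of joint lid below 0.04 rad), for 0.2 s.
At the end, for the whole second after the job is handed in: the lid is shut (within 0.04 rad) and at rest, the pedal is fully up (within 0.008 rad), and coupling, elbow, tin and parts bin are within 20 mm of where they stood (value of joint lid below 0.04 rad and value of joint pedal below 0.008 rad and velocity of joint lid between -0.05 and 0.05 rad/s and distance of each of coupling, elbow, tin, parts_bin from where it was at the start of the episode below 0.02 m); the robot touches nothing.
It fails at once if the lid is let drop: it comes down faster than 2.5 rad/s (velocity of joint lid below -2.5 rad/s).
It fails at once if the lid slams: over the last 0.3 rad before it is shut it comes down faster than 1.5 rad/s (value of joint lid below 0.3 rad and velocity of joint lid below -1.5 rad/s).
It fails at once if the lid is touched by the robot instead of being worked by the pedal (contact force between any of the fingers, the arm and lid above 0.5 N).
It fails at once if a fitting, the tin or the parts bin is shifted by more than 20 mm, lifted or carried (distance of any of coupling, elbow, tin, parts_bin from where it was at the start of the episode above 0.02 m).
It fails at once if a standing thing is tipped over (angle between any of coupling, tin's own z axis and vertical above 0.4 rad).
It also fails if it takes over 51 s, if anything falls off the work surface, if the arm or the gripper's body presses on something with over 40 N, if the wrist force passes 120 N, or if a joint passes its speed limit or range.

## Working session

There is one attempt and no reset: what is moved stays moved. The work goes in short steps, Python scripts to look and compute and a shell command to move; the robot and the scene stay as the last step left them, time stands still between calls to the robot, and variables do not carry over. Pictures are saved under pics/ and viewed, and the job is handed in when it is done.

```bash
mkdir -p pics; ls
python3 - <<'E'
from bench import robot
import cv2
s=robot.observe();print(s)
for n in("scene","top","wrist"):
    c=robot.read_camera(n);cv2.imwrite(f"pics/{n}0.png",c["frame"][:,:,::-1]);print(n,{k:v for k,v in c.items() if k!="frame"})
E
```

```text
pics
{'time': 0.0, 'qpos': array([ 1.19269556e+00,  2.63527654e-01, -4.89161031e-02,  1.25940592e+00,
        5.93976538e-05,  1.41550632e+00]), 'dq': array([ 8.47102216e-04, -8.97346391e-05,  6.70319459e-04,  1.38083282e-03,
        1.12535061e-03, -2.86076067e-04]), 'joint_efforts': array([-7.35581678e-03, -6.37607288e+01,  3.84566724e+01,  1.36821359e-02,
       -3.72211234e-04,  3.23047607e-05]), 'position': array([0.11589458, 0.51177708, 0.23083029]), 'tcp_rot': array([ 0.55215405, -0.4414792 ,  0.55282173,  0.44114642]), 'ft_force': array([ 0.52213104, -0.83090405, -0.31414115]), 'wrist_torque': array([ 0.02453946,  0.0269949 , -0.02933957]), 'width': 0.08582939015015024}
scene {'mtx': array([[586.0292272 ,   0.        , 325.28252865],
       [  0.        , 586.0292272 , 230.67555107],
       [  0.        ,   0.        ,   1.        ]]), 'dist': array([0.03752547, 0.        , 0.        , 0.        , 0.        ]), 'R': array([[ 0.28489968, -0.95853572,  0.00643832],
       [-0.89438723, -0.26823744, -0.35793876],
       [ 0.34482408,  0.09621829, -0.93372287]]), 't': array([-0.1
[... 376 characters left out ...]
20719011],
       [ 0.2068803 ,  0.01141162, -0.97829971]]), 't': array([-0.05255013,  0.58145813,  1.14257988])}
wrist {'mtx': array([[405.95956951,   0.        , 318.8279798 ],
       [  0.        , 405.95956951, 240.02065626],
       [  0.        ,   0.        ,   1.        ]]), 'dist': array([0.006119, 0.      , 0.      , 0.      , 0.      ]), 'mount': array([[-9.64357612e-04, -3.11316819e-01,  9.50305692e-01,
        -1.41831916e-01],
       [ 1.88116683e-03, -9.50305017e-01, -3.11314689e-01,
         8.00059003e-02],
       [ 9.99997766e-01,  1.48746486e-03,  1.50207275e-03,
         1.28342846e-04],
       [ 0.00000000e+00,  0.00000000e+00,  0.00000000e+00,
         1.00000000e+00]])}
```

View pics/scene0.png

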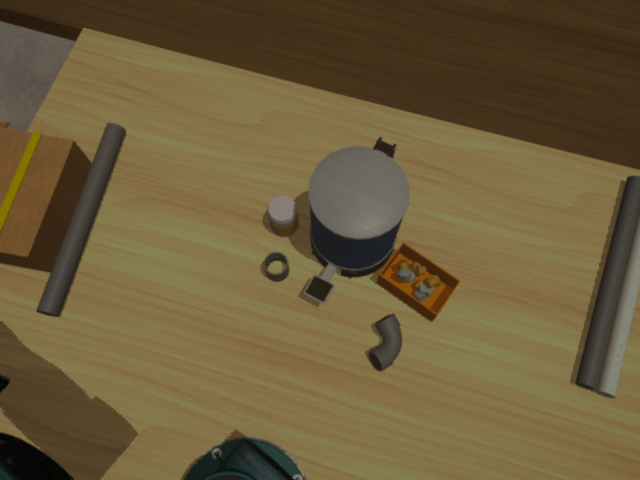

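View pics/top0.png

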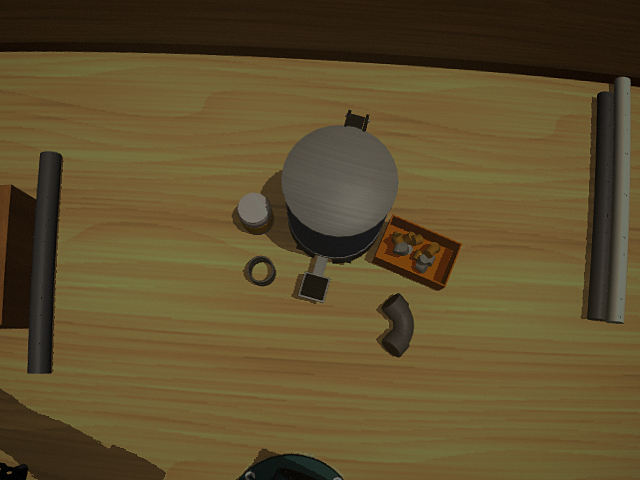

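View pics/wrist0.png

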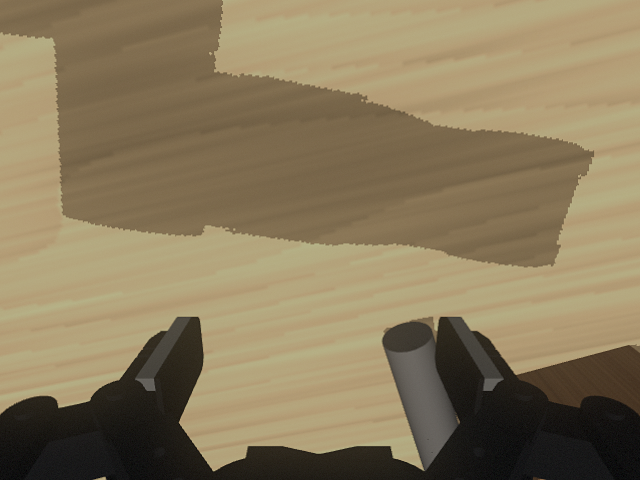

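The scene and top views show the bin with its lid shut. The dark tread is at about (319,289) in the scene view and (314,288) in the top view. The coupling and tin lie to its left, the elbow and orange bin to its right. Next I measure these.

```bash
cat > h.py <<'E'
import numpy as np, cv2
def und(c,p): 
    q=cv2.undistortPoints(np.array(p,float).reshape(-1,1,2),c["mtx"],c["dist"]).reshape(-1,2); return q
def ray(c,p):
    q=und(c,p); d=np.c_[q,np.ones(len(q))]@c["R"]; o=-c["R"].T@c["t"]; return o,d/np.linalg.norm(d,axis=1,keepdims=True)
def plane(c,p,z):
    o,d=ray(c,p); return o+d*((z-o[2])/d[:,2])[:,None]
def tri(c1,p1,c2,p2):
    P=[np.c_[c["R"],c["t"]] for c in(c1,c2)]
    X=cv2.triangulatePoints(P[0],P[1],und(c1,p1).T,und(c2,p2).T); return (X[:3]/X[3]).T
E
python3 - <<'E'
from bench import robot
from h import *
C={n:robot.read_camera(n) for n in("scene","top")}
cen={}
for n,(u,v) in dict(scene=(319,289),top=(314,288)).items():
    f=C[n]["frame"]; g=f.max(2)[v-22:v+23,u-22:u+23]
    m=(g<70).astype(np.uint8); k,l,st,ce=cv2.connectedComponentsWithStats(m)
    i=l[22,22]; print(n,i,st[i],ce[i]+[u-22,v-22], f[v,u])
    cen[n]=ce[i]+[u-22,v-22]
    cs,_=cv2.findContours((l==i).astype(np.uint8),cv2.RETR_EXTERNAL,cv2.CHAIN_APPROX_NONE)
    b=cv2.boxPoints(cv2.minAreaRect(cs[0]))+[u-22,v-22]; print(plane(C[n],b,.065).round(4))
    big=cv2.resize(f[v-60:v+50,u-80:u+110],None,fx=4,fy=4,interpolation=cv2.INTER_CUBIC); cv2.imwrite(f"pics/{n}_c.png",big[:,:,::-1])
    print(n,plane(C[n],[cen[n]],.065))
print(tri(C["scene"],[cen["scene"]],C["top"],[cen["top"]]))
# lid outline top
for n,(u,v) in dict(scene=(358,195),top=(340,180)).items():
    hsv=cv2.cvtColor(C[n]["frame"],cv2.COLOR_RGB2HSV); m=((hsv[...,1]<60)&(hsv[...,2]>70)).astype(np.uint8)
    k,l,st,ce=cv2.connectedComponentsWithStats(m); i=l[v,u]; print(n,st[i])
    cs,_=cv2.findContours((l==i).astype(np.uint8),cv2.RETR_EXTERNAL,cv2.CHAIN_APPROX_NONE)
    c=max(cs,key=len).reshape(-1,2); W=plane(C[n],c,.268)[:,:2]
    A=np.c_[2*W,np.ones(len(W))]; s=np.linalg.lstsq(A,(W**2).sum(1),rcond=None)[0]; print("lid",s[:2],np.sqrt(s[2]+s[:2]@s[:2]))
t=C["top"]
for nm,p,z in (("coupling",(261,271),.058),("tin",(254,207),.105),("elbowtop",(394,297),.03),("elbowbot",(395,352),.03),("pbl",(373,262),.0),("pbb",(441,290),0.07),("pbt",(395,217),.07),("hinge",(357,120),.266)):
    print(nm,plane(t,[p],z).round(3))
E
```

```text
scene 2 [  9   9  27  25 389] [318.6529563  288.31876607] [35 28 17]
[[ 0.4718  0.0104  0.065 ]
 [ 0.5163  0.002   0.065 ]
 [ 0.5057 -0.0445  0.065 ]
 [ 0.4616 -0.0356  0.065 ]]
scene [[ 0.48866913 -0.01709369  0.065     ]]
top 2 [  0   6  36  28 592] [312.05574324 286.24155405] [27 23 11]
[[ 0.4651  0.0266  0.065 ]
 [ 0.5228  0.0152  0.065 ]
 [ 0.5097 -0.0475  0.065 ]
 [ 0.4523 -0.0355  0.065 ]]
top [[ 0.48779041 -0.01453904  0.065     ]]
[[ 0.48881276 -0.01567375  0.0620097 ]]
scene [ 309  147  101   92 7315]
lid [ 0.65747452 -0.05303955] 0.10330495249534022
top [  282   125   116   112 10086]
lid [ 0.65614861 -0.05435997] 0.10300148651318326
coupling [[0.514 0.094 0.058]]
tin [[0.639 0.115 0.105]]
elbowtop [[ 0.48 -0.19  0.03]]
elbowbot [[ 0.364 -0.197  0.03 ]]
pbl [[ 0.558 -0.145  0.   ]]
pbb [[ 0.495 -0.282  0.07 ]]
pbt [[ 0.645 -0.181  0.07 ]]
hinge [[ 0.773 -0.08   0.266]]
```

```bash
cat >> h.py <<'E'
from scipy.spatial.transform import Rotation as Ro
def rot(s):
    w,x,y,z=s["tcp_rot"]; return Ro.from_quat([x,y,z,w])
E
python3 - <<'E'
from bench import robot
from h import *
s=robot.observe();R=rot(s);M=R.as_matrix();print(s["time"]);print(M.round(3))
print("shift tool to above pad z.12",(M.T@(np.array([.489,-.0165,.12])-s["position"])).round(4))
# target: tool x down, tilt about; y toward -X robot(-ish)
f=np.array([-.977,.212,0]) # out of bin
for nm,y in (("y out",f),("y in",-f)):
    x=np.array([0,0,-1.]); z=np.cross(x,y); T=np.c_[x,y,z]; print(nm,np.degrees((Ro.from_matrix(M.T@T)).as_rotvec()).round(1))
E
```

```text
0.25
[[-0.    -0.975  0.221]
 [-0.     0.221  0.975]
 [-1.     0.    -0.   ]]
shift tool to above pad z.12 [ 0.1112 -0.4806 -0.4329]
y out [-0.5 -0.  -0. ]
y in [179.5  -0.    0. ]
```

```bash
python3 -m creep '[[[0,-1,-0.9],[0,0,0],-1],[[0,-1,-0.9],[0,0,0],-1],[[0,-1,-0.9],[0,0,0],-1],[[0,-1,-0.9],[0,0,0],-1],[[0,-1,-0.9],[0,0,0],-1],[[0,-1,-0.9],[0,0,0],-1],[[0,-1,-0.9],[0,0,0],-1],[[0,-1,-0.9],[0,0,0],-1],[[0,-1,-0.9],[0,0,0],-1],[[0,-1,-0.9],[0,0,0],-1],[[0,-1,-0.9],[0,0,0],-1],[[0,-1,-0.9],[0,0,0],-1],[[0,-1,-0.9],[0,0,0],-1],[[0,-1,-0.9],[0,0,0],-1]]' 20
```

```text
time: 2.0
position: [0.3338, 0.2036, 0.2313]
tcp_rot: [0.553, -0.441, 0.552, 0.441]
ft_force: [0.8, -0.1, -0.3]
width: 0.0004
```

Run:
```python
from bench import robot
from h import *
s=robot.observe();M=rot(s).as_matrix();print(s["time"],s["width"],s["ft_force"],M.round(3))
print((M.T@(np.array([.489,-.0165,.12])-s["position"])).round(4))
```

```text
2.0 0.000449890322987395 [ 0.76070673 -0.06867911 -0.28471089] [[ 0.    -0.975  0.221]
 [ 0.     0.221  0.975]
 [-1.    -0.     0.   ]]
[ 0.1113 -0.2    -0.1804]
```

```bash
python3 -m creep '[[[0,-1,-0.9],[0,0,0],-1],[[0,-1,-0.9],[0,0,0],-1],[[0,-1,-0.9],[0,0,0],-1],[[0,-1,-0.9],[0,0,0],-1],[[0,-1,-0.9],[0,0,0],-1],[[0,-1,-0.9],[0,0,0],-1],[[0,-1,-0.9],[0,0,0],-1],[[0,-1,-0.9],[0,0,0],-1],[[0,-0.9,-0.8],[0,0,0],-1],[[0.5,-0.5,-0.5],[0,0,-1],-1],[[0.5,0,0],[0,0,-1],-1],[[0.5,0,0],[0,0,0],-1],[[0,0,0],[0,0,0],-1]]'
python3 - <<'E'
from bench import robot
from h import *
s=robot.observe();M=rot(s).as_matrix();print(s["time"],s["ft_force"],s["qpos"],M.round(3))
print((M.T@(np.array([.489,-.0165,.09])-s["position"])).round(4))
for n in("scene","top","wrist"):
    c=robot.read_camera(n);cv2.imwrite(f"pics/{n}1.png",c["frame"][:,:,::-1])
E
```

```text
time: 3.62
position: [0.4822, -0.0036, 0.2012]
tcp_rot: [0.595, -0.496, 0.504, 0.382]
ft_force: [0.1, 0.5, -0.1]
width: 0.0001
3.625 [ 0.11444475  0.51423313 -0.07131863] [-0.17015744  0.06274516 -0.4094801   0.89184691 -0.01083791  0.05143847] [[ 0.2   -0.954  0.221]
 [-0.045  0.216  0.975]
 [-0.979 -0.206 -0.   ]]
[ 0.1108  0.0136 -0.0111]
```

View pics/wrist1.png

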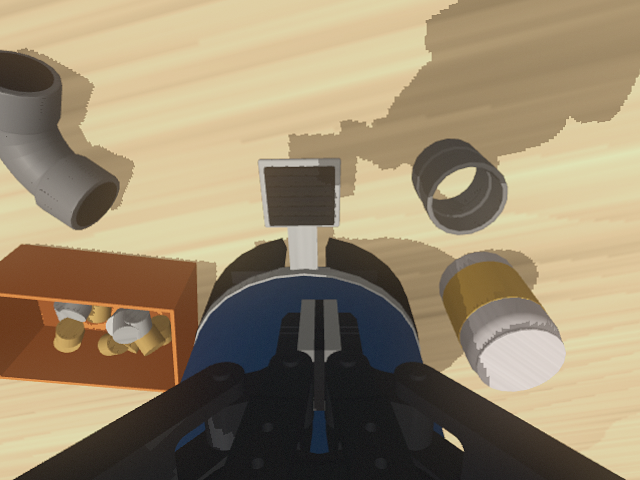

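View pics/scene1.png

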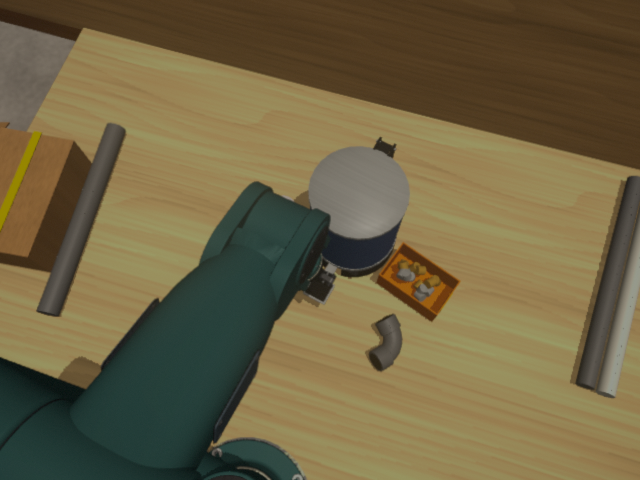

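The wrist view shows the tread at about (302,196), clear of the fitting and tin. In the scene view the bulky wrist overlaps the lid's edge near (315,205), so I check that clearance and cross-check the pad.

Run:
```python
from bench import robot
from h import *
s=robot.observe();c=robot.read_camera("wrist");M=rot(s).as_matrix()
T=np.eye(4);T[:3,:3]=M;T[:3,3]=s["position"];W=T@c["mount"]
c["R"]=W[:3,:3].T;c["t"]=-c["R"]@W[:3,3]
f=c["frame"][140:240,240:360];m=(f.max(2)<90).astype(np.uint8);k,l,st,ce=cv2.connectedComponentsWithStats(m);i=l[55,62];p=ce[i]+[240,140];print(st[i],p,plane(c,[p],.065))
```

```text
[  25   26   70   59 3924] [300.53618756 194.81702345] [[ 0.48628085 -0.01684467  0.065     ]]
```

View pics/top1.png

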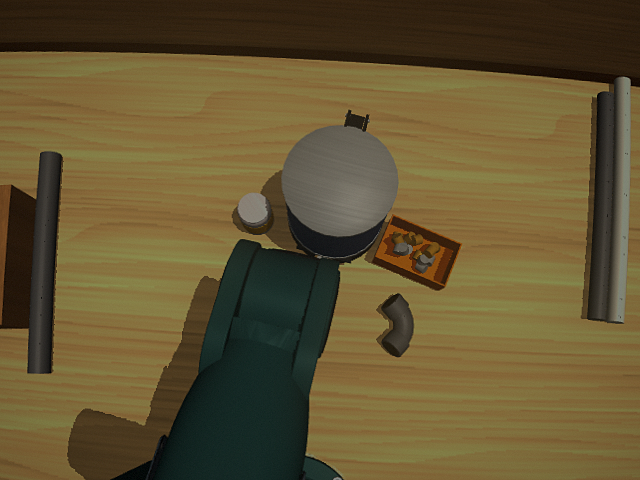

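Run:
```python
from bench import robot
from h import *
c=robot.read_camera("top");ax=np.array([.657,-.0535]);f=np.array([-.977,.212])
for z in(.35,.4,.45,.5):
    W=plane(c,[(245,241),(285,247),(335,258)],z);print(z,W[:,:2].round(3).tolist(),((W[:,:2]-ax)@f).round(3))
c2=robot.read_camera("scene")
for z in(.35,.4,.45,.5):
    W=plane(c2,[(258,184),(328,216)],z);print(z,W[:,:2].round(3).tolist(),((W[:,:2]-ax)@f).round(3))
```

```text
0.35 [[0.516, 0.093], [0.511, 0.029], [0.498, -0.052]] [0.168 0.16  0.156]
0.4 [[0.506, 0.086], [0.501, 0.025], [0.489, -0.051]] [0.177 0.169 0.165]
0.45 [[0.496, 0.079], [0.491, 0.022], [0.479, -0.049]] [0.186 0.178 0.174]
0.5 [[0.486, 0.072], [0.481, 0.019], [0.47, -0.048]] [0.194 0.187 0.184]
0.35 [[0.578, 0.13], [0.553, -0.017]] [0.116 0.109]
0.4 [[0.557, 0.117], [0.533, -0.022]] [0.134 0.127]
0.45 [[0.536, 0.105], [0.513, -0.028]] [0.152 0.146]
0.5 [[0.515, 0.092], [0.493, -0.033]] [0.17  0.164]
```

```bash
python3 -m creep '[[[0.9,0.1,-0.1],[0,0,0],-1],[[0.9,0.1,-0.1],[0,0,0],-1],[[0.9,0.1,-0.1],[0,0,0],-1],[[0.9,0.1,-0.1],[0,0,0],-1],[[0.9,0.1,-0.1],[0,0,0],-1],[[0.7,0.15,-0.05],[0,0,0],-1],[[0.3,0.05,0],[0,0,0],-1],[[0,0,0],[0,0,0],-1]]'
python3 - <<'E'
from bench import robot
from h import *
s=robot.observe();M=rot(s).as_matrix();print(s["time"],s["ft_force"])
print((M.T@(np.array([.489,-.0165,.068])-s["position"])).round(4))
for n in("wrist",):
    c=robot.read_camera(n);cv2.imwrite(f"pics/{n}2.png",c["frame"][:,:,::-1])
E
```

```text
time: 4.92
position: [0.4889, -0.0164, 0.091]
tcp_rot: [0.595, -0.497, 0.503, 0.381]
ft_force: [0.7, 0.4, 1.0]
width: -0.0002
4.925 [0.65483276 0.40905519 1.02880562]
[ 0.0226  0.0046 -0.0001]
```

View pics/wrist2.png

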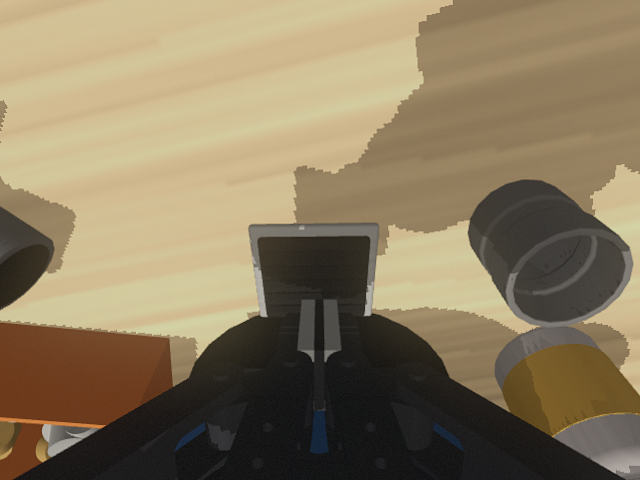

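The fingertips at (320,300) are above the tread, whose middle is near (314,275). Next is a slow descent to contact.

```bash
python3 -m creep '[[[0.25,0.05,0],[0,0,0],-1],[[0.25,0.05,0],[0,0,0],-1],[[0.25,0.05,0],[0,0,0],-1],[[0.25,0.05,0],[0,0,0],-1],[[0.12,0.025,0],[0,0,0],-1],[[0.12,0.025,0],[0,0,0],-1],[[0.06,0.01,0],[0,0,0],-1],[[0,0,0],[0,0,0],-1]]'
```

```text
time: 5.98
position: [0.4889, -0.0164, 0.0647]
tcp_rot: [0.596, -0.497, 0.503, 0.381]
ft_force: [-4.8, 0.8, 10.3]
width: -0.0002
```

```bash
python3 -m creep '[[[0.12,0.025,0],[0,0,0],-1],[[0.12,0.025,0],[0,0,0],-1],[[0.12,0.025,0],[0,0,0],-1],[[0.12,0.025,0],[0,0,0],-1],[[0.12,0.025,0],[0,0,0],-1],[[0.12,0.025,0],[0,0,0],-1],[[0.12,0.025,0],[0,0,0],-1],[[0.12,0.025,0],[0,0,0],-1],[[0,0,0],[0,0,0],-1]]'
python3 - <<'E'
from bench import robot
import cv2
for n in("scene","top"):
    c=robot.read_camera(n);cv2.imwrite(f"pics/{n}3.png",c["frame"][:,:,::-1])
E
```

```text
time: 7.1
position: [0.4888, -0.0164, 0.0448]
tcp_rot: [0.595, -0.497, 0.503, 0.381]
ft_force: [-4.2, 1.0, 5.3]
width: -0.0005
```

View pics/scene3.png

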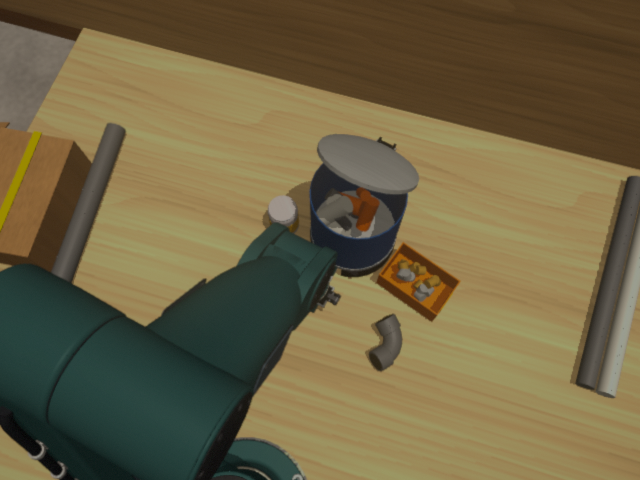

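The lid is about half open, with contents visible in the bin near (350,210), and the arm is clear. I keep pressing.

```bash
python3 -m creep '[[[0.12,0.025,0],[0,0,0],-1],[[0.12,0.025,0],[0,0,0],-1],[[0.12,0.025,0],[0,0,0],-1],[[0.12,0.025,0],[0,0,0],-1],[[0.12,0.025,0],[0,0,0],-1],[[0,0,0],[0,0,0],-1]]'; python3 -m creep '[[[0.05,0.01,0],[0,0,0],-1],[[0,0,0],[0,0,0],-1]]'
```

```text
time: 7.95
position: [0.4892, -0.0165, 0.0326]
tcp_rot: [0.596, -0.497, 0.503, 0.381]
ft_force: [-2.1, 0.8, 3.3]
width: 0.0002
time: 8.2
position: [0.4893, -0.0165, 0.0316]
tcp_rot: [0.596, -0.497, 0.503, 0.381]
ft_force: [-1.5, -0.4, 3.3]
width: 0.0003
```

```bash
python3 -m creep '[[[0.05,0.01,0],[0,0,0],-1],[[0.05,0.01,0],[0,0,0],-1],[[0,0,0],[0,0,0],-1]]'
python3 - <<'E'
from bench import robot
import cv2
from h import *
for n in("scene","top"):
    c=robot.read_camera(n);cv2.imwrite(f"pics/{n}4.png",c["frame"][:,:,::-1])
    # expected lid front edge for angles 1.05 & 1.2
    h=np.array([.657,-.0535])+.126*np.array([.977,-.212])
    for a in(.9,1.05,1.2):
        r=-.229*np.cos(a)*np.array([.977,-.212]); X=np.array([*(h+r),.266+.229*np.sin(a)])
        p=cv2.projectPoints(X.reshape(1,3),cv2.Rodrigues(c["R"])[0],c["t"],c["mtx"],c["dist"])[0]; print(n,a,p.round(0).ravel())
E
```

```text
time: 8.57
position: [0.4893, -0.0165, 0.0296]
tcp_rot: [0.596, -0.497, 0.503, 0.381]
ft_force: [-0.9, 1.3, 1.2]
width: 0.0001
scene 0.9 [360. 156.]
scene 1.05 [369. 139.]
scene 1.2 [377. 121.]
top 0.9 [341. 151.]
top 1.05 [347. 129.]
top 1.2 [353. 106.]
```

View pics/scene4.png

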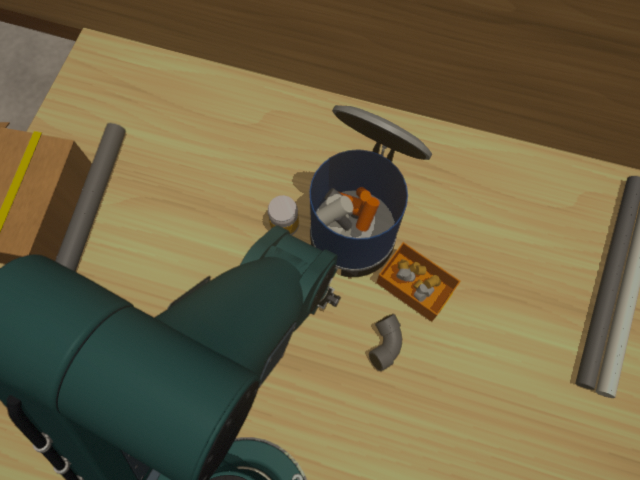

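View pics/top4.png

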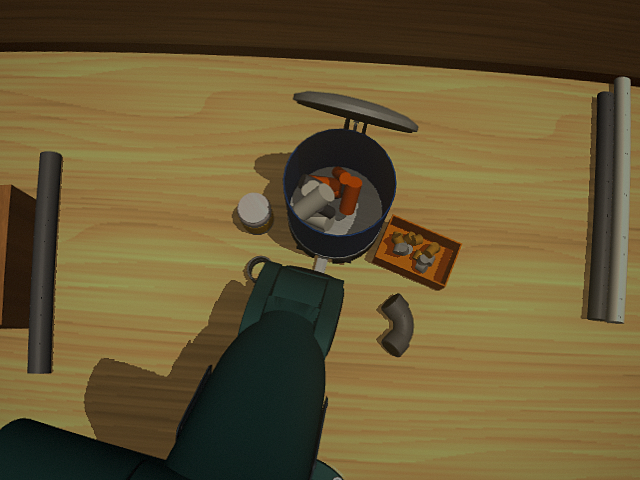

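The lid is nearly upright. Its front edge is at about (378,120) in the scene view and (353,104) in the top view, which is close to 1.2 rad. I press a touch more to feel the stop, then hold.

```bash
python3 -m creep '[[[0.04,0.01,0],[0,0,0],-1],[[0,0,0],[0,0,0],-1],[[0,0,0],[0,0,0],-1]]'
```

```text
time: 9.05
position: [0.4893, -0.0165, 0.0289]
tcp_rot: [0.596, -0.497, 0.503, 0.381]
ft_force: [-1.3, 1.0, 4.2]
width: -0.0001
```

```bash
python3 -m creep '[[[0.04,0.01,0],[0,0,0],-1],[[0,0,0],[0,0,0],-1],[[0,0,0],[0,0,0],-1],[[0,0,0],[0,0,0],-1],[[0,0,0],[0,0,0],-1],[[0,0,0],[0,0,0],-1],[[0,0,0],[0,0,0],-1],[[0,0,0],[0,0,0],-1],[[0,0,0],[0,0,0],-1],[[0,0,0],[0,0,0],-1],[[0,0,0],[0,0,0],-1],[[0,0,0],[0,0,0],-1],[[0,0,0],[0,0,0],-1],[[0,0,0],[0,0,0],-1]]'
```

```text
time: 10.8
position: [0.4894, -0.0165, 0.0285]
tcp_rot: [0.596, -0.497, 0.503, 0.381]
ft_force: [-6.0, 1.8, 15.5]
width: -0.0002
```

The pedal is on its stop and has been held for over 2 s. Easing it up slowly.

```bash
python3 -m creep '[[[-0.05,-0.01,0],[0,0,0],-1],[[-0.08,-0.016,0],[0,0,0],-1],[[-0.1,-0.021,0],[0,0,0],-1],[[-0.1,-0.021,0],[0,0,0],-1],[[-0.1,-0.021,0],[0,0,0],-1],[[-0.1,-0.021,0],[0,0,0],-1],[[-0.1,-0.021,0],[0,0,0],-1],[[-0.1,-0.021,0],[0,0,0],-1],[[-0.1,-0.021,0],[0,0,0],-1],[[-0.1,-0.021,0],[0,0,0],-1],[[-0.1,-0.021,0],[0,0,0],-1]]'
```

```text
time: 12.18
position: [0.4895, -0.0166, 0.0494]
tcp_rot: [0.596, -0.497, 0.503, 0.381]
ft_force: [0.1, -0.9, 6.5]
width: -0.0002
```

Still carrying about 6 N, so the pad is following. Next I continue and slow down near shut.

```bash
python3 -m creep '[[[-0.08,-0.017,0],[0,0,0],-1],[[-0.08,-0.017,0],[0,0,0],-1],[[-0.06,-0.012,0],[0,0,0],-1],[[-0.06,-0.012,0],[0,0,0],-1],[[-0.06,-0.012,0],[0,0,0],-1],[[-0.05,-0.01,0],[0,0,0],-1],[[-0.05,-0.01,0],[0,0,0],-1],[[-0.05,-0.01,0],[0,0,0],-1],[[-0.05,-0.01,0],[0,0,0],-1],[[-0.05,-0.01,0],[0,0,0],-1],[[-0.05,-0.01,0],[0,0,0],-1]]'
```

```text
time: 13.55
position: [0.4907, -0.0168, 0.0631]
tcp_rot: [0.596, -0.497, 0.502, 0.38]
ft_force: [3.4, -1.1, 7.8]
width: 0.0004
```

```bash
python3 -m creep '[[[-0.05,-0.01,0],[0,0,0],-1],[[-0.05,-0.01,0],[0,0,0],-1],[[-0.05,-0.01,0],[0,0,0],-1],[[-0.05,-0.01,0],[0,0,0],-1],[[-0.05,-0.01,0],[0,0,0],-1],[[-0.05,-0.01,0],[0,0,0],-1],[[-0.05,-0.01,0],[0,0,0],-1],[[-0.05,-0.01,0],[0,0,0],-1],[[0,0,0],[0,0,0],-1]]'
```

```text
time: 14.68
position: [0.4889, -0.0164, 0.0702]
tcp_rot: [0.596, -0.497, 0.503, 0.381]
ft_force: [-0.4, 0.5, -0.1]
width: -0.0001
```

Force is zero, so the finger has lifted off the tread. I rise clear and look.

```bash
python3 -m creep '[[[-0.2,-0.04,0],[0,0,0],-1],[[-0.5,0,0],[0,0,0],-1],[[-0.8,0,0],[0,0,0],-1],[[-0.9,0.2,0],[0,0,0],-1],[[-0.9,0.4,0],[0,0,0],-1],[[-0.9,0.9,0],[0,0,0],-1],[[-0.8,0.9,0],[0,0,0],-1],[[-0.6,0.9,0],[0,0,0],-1],[[-0.3,0.9,0],[0,0,0],-1],[[0,0.9,0],[0,0,0],-1],[[0,0.9,0],[0,0,0],-1],[[0,0,0],[0,0,0],-1],[[0,0,0],[0,0,0],-1]]'
python3 - <<'E'
from bench import robot
from h import *
C={n:robot.read_camera(n) for n in("scene","top")}
for n in C: cv2.imwrite(f"pics/{n}5.png",C[n]["frame"][:,:,::-1])
for n in C:
    a=cv2.imread(f"pics/{n}0.png");d=cv2.absdiff(a,cv2.imread(f"pics/{n}5.png")).max(2); x,y,w,h=(255,140,210,240) if n=="scene" else (230,100,240,260)
    print(n,(d[y:y+h,x:x+w]>40).sum())
E
```

```text
time: 16.3
position: [0.3517, 0.0146, 0.1609]
tcp_rot: [0.596, -0.497, 0.503, 0.381]
ft_force: [-0.2, -0.0, -0.2]
width: 0.0
scene 2466
top 1423
```

View pics/scene5.png

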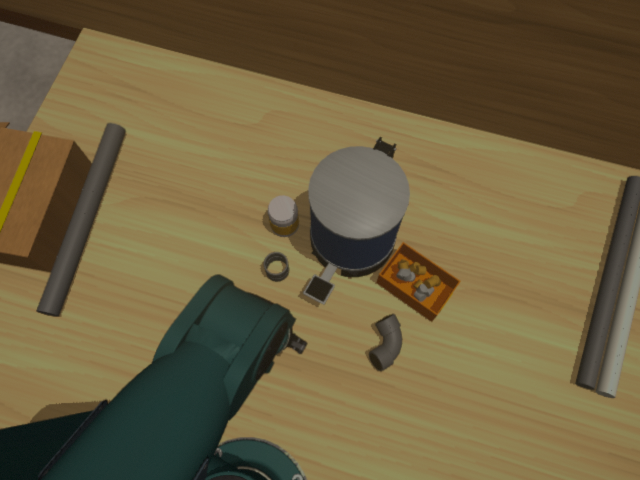

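View pics/top5.png

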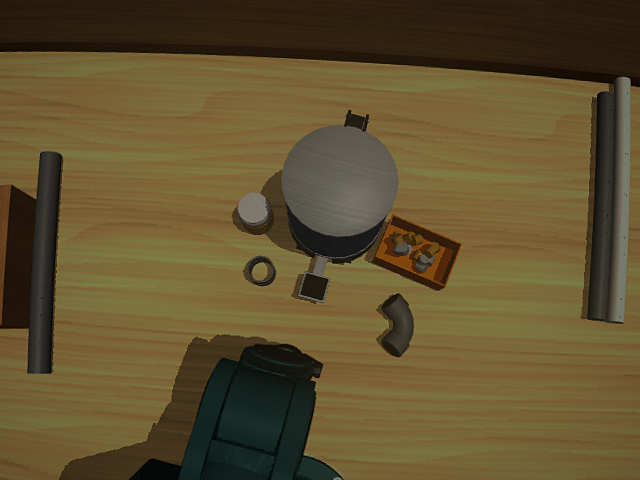

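The lid is shut, and the pedal (318,289) and everything around it look as they did at the start. The arm is clear, so I check the lid and pedal regions numerically and hand in.

Run:
```python
from bench import robot
import cv2
a,b=cv2.imread("pics/top0.png"),cv2.imread("pics/top5.png");d=cv2.absdiff(a,b).max(2)
print((d[100:330,225:470]>40).sum(), (d[100:362,370:470]>40).sum())
print(robot.sign_off())
```

```text
0 2
the job is handed in; nothing more can be done
None
```

The job is done and handed in. No verdict was reported, and the lid's speed and angle were not read directly.

- **Opening:** I pressed the pedal with the closed fingertips until it met its stop, where the force rose to about 15 N. In the pictures the lid stood at about 1.2 rad. It was held wide open for about 2.4 s.
- **Closing:** I eased the pedal up at about 17 mm/s, then 8 mm/s near the end. The pad still carried 6–8 N at both readings on the way up, so the lid was being lowered and not falling. The force then went to zero once the lid was shut, and I backed the arm away.
- **Last checks:** The top-camera picture matches the one from the start over the lid, pedal, coupling, tin, elbow and parts bin, apart from 2 stray pixels. The scene view looks the same by eye. The gripper was clear of everything, with about zero force. About 16.5 s of the 51 s were used.
- **Disagreement:** The top view's automatic tread outline had merged with the shadow. I used the scene and wrist cameras instead, which agreed to within 3 mm.

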